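# Show the brass ball dish side-on

## Robot

A 6-joint arm with a two-finger parallel gripper is mounted at the origin on the work surface. World frame = base frame: x ahead of the robot, y to its left, z up, the work surface at z = 0. Lengths are in m, angles in rad, forces in N, time in s.
With the tool pointing down it reaches from about 0.35 to 0.975 m from the base axis. Payload 4.9 kg.
Tool frame: the origin (TCP) lies at the very end of the fingers, on their centre line; the grasp point (between the pads) lies behind it (manip.pinch_z is the y of the grasp point in the tool frame, in m); y points along the fingers, x is the direction in which the jaws open and shut, and the axes are right-handed (so a half turn about y gives the same grasp; the last joint's range is limited). The gripper opens to 85 mm and grips with 20 to 120 N. Pads are 22 mm wide; open, the fingers measure 114 mm over their backs; the gripper's body (76 mm by 85 mm) begins 54 mm behind the grasp point. The pads swing forward as they close: fully open they stand 13 mm farther back than shut.
Start: joints at [1.024, 0.053, 1.613, -0, 1.476, -0.119], TCP at [0.259, 0.569, 0.231] pointing down, gripper open.
Joint ranges: [-3.01, 3.01], [-1.01, 2.22], [0.06, 2.58], [-1.02, 4.17], [0.09, 2.62], [-3.14, 3.14]. Speed limits (rad/s): [2.57, 2.57, 3.14, 3.14, 3.14, 3.14].

## Interface

Orientations are given as a unit quaternion [w, x, y, z].
In Python, from plant import manip gives the robot as it stands.
- The arm moves only by the tool drive_tool, never from a script. Its argument "motion" is a list of rows, each a list of 3 entries, a list of its own where there are three numbers: the shift along the tool's x, y, z in units of 25 mm (1.0 is 25 mm), then the turn, a rotation vector about the tool's x, y, z in units of 5 degrees (1.0 is 5 degrees), then the closure, from -1 (fully open) to 1 (shut). A call has 1 to 12 rows; each row shifts and turns the commanded pose from where the row before left it, along the tool's axes as they then stand; what a row does not reach is not made up. A row lasts 1/10 s, in which the tool goes at most 50 mm and 8.59 degrees, less where a joint would pass 70% of its speed; a pose out of reach is approached as far as the arm can. A call is refused whole if a number of a shift passes 1 or a number of a turn 1, either way. A call with a gripper value outside its range is refused whole. The fingers move at their own pace and stop on an object; the grip force is fixed at half the most. Time passes only in rows, so rows that do not move let the fingers close. It gives the time, the measured TCP pose, the force and the opening at its end, in the units of the state.
- manip.state(): the state, without advancing time (a new reading comes with each control period).
- manip.grab_frame(name): name is "scene" or "top" or "wrist"; returns a dict with "img" (480x640x3 uint8, blue, green, red), "range_z" (480x640 float32, m along the optical axis (not along the pixel's ray), 0 where there is no reading), "camera_matrix" (3x3 intrinsics, pixels), "world_from_camera" (4x4, takes a point from camera to world coordinates); the wrist camera has in their place "T_tool_cam" (4x4, takes a point from camera to tool coordinates, whose origin is the TCP and whose axes are the tool frame's). Camera axes: x right, y down, z forward; pixel columns grow to the right and rows downward; lengths in m; the calibration is good to about 2 mm. A picture is of the moment at which its call begins: read the wrist's pose just before it.
- manip.job_done(): hands the job in, once; it reports no verdict.
The state is a dict: "time": time; "joint_pos": joint angles; "joint_vel": joint speeds; "joint_efforts": joint torques, N m; "tool_pos": TCP position; "tool_rot": TCP orientation; "contact_force": force on the tool from outside, world axes, zero at the start; "ft_torque": the same for the moment, N m; "gripper_width": opening from 0.0 (shut) to 1.0 (fully open).
Only numpy, scipy, OpenCV 4.12 (cv2) and the standard library are available. Lean on these libraries where they do the work, as an engineer would, in place of code of your own. Each camera call takes 0.05 s, during which the arm holds its last target. There are 200 camera calls.

## Task

A customer in the brassware shop wants to see this dish side-on. Take the brass dish by the bar of its arched handle, lift it straight up clear of the wooden stand, carry it over the middle of the round marble slab and turn it a quarter turn (either way), so that its handle runs square to the long side of the wooden stand. Keep the loose white ball resting in the dish's middle hollow all the way, leave the other things alone, and finish still holding the dish level and still in the air, about 8 cm above the slab.

Things in the scene. Friction and masses are not known exactly. Their poses are not given: they have to be found in the camera images.
- dish_grip (a point): Centre of the grip bar on top of the brass dish's arched handle: 50 mm long (x), 12 mm thick (y, pinch across it), 18 mm tall (z up). It lies 108 mm above the dish's underside, straight above its centre, 64 mm clear above the ball. The arch of 6 mm rod stands on the rim at both ends of x, 126 mm apart. The dish (0.28 to 0.45 kg) is loose on the stand, x along the stand's x within 5 degrees.
- dish_well (a point): Centre of the upper face of the round dish (131 mm across, round foot 64 mm across), 11 mm above its underside. From here the face rises as a shallow cone of 6 degrees to 35 mm radius (the middle hollow), then at 20 degrees to the rim at 62 mm radius, 25 mm above the underside. x along the handle, z up.
- bead_center (a point): Centre of the loose white ceramic ball, 24 mm across, 20 g, resting in the middle of the dish; at rest its centre is 12 mm above dish_well.
- stand_top (a point): Centre of the top of the fixed dark wooden stand that the dish starts on: 170 mm long (along this point's x), 80 mm wide (y), its top 40 mm above the counter. The stand may stand to the left or the right of the slab and at any yaw up to 35 degrees.
- slab_top (a point): Centre of the top of the fixed round marble slab, 140 mm across, its top 20 mm above the counter. z up.
- bowl: Small brass bowl, 80 mm across, 40 mm tall, a bystander; origin at the centre of its underside.
- stupa: Small brass stupa figure, 48 mm across, 74 mm tall, a bystander; origin at the centre of its underside.
- carton: Small cardboard carton 50 x 70 x 45 mm tall, a bystander; origin at the centre of its underside.
There are look-alikes about, which are no part of the job. Of the things that look like the part that bears stand_top, the middle-sized one is meant.

How it is judged:
By the outcome, as a careful person would: the job done as asked, in the order asked, and still so for the second after the job is handed in, while the arm keeps its last pose, push and grip.
It also fails if it takes over 46 s, if anything falls off the work surface, if the arm or the gripper's body presses on something with over 40 N, if the wrist force passes 120 N, or if a joint passes its speed limit or range.

## Working session

There is one attempt and no reset: what is moved stays moved. The work goes in short steps, Python scripts to look and compute and a tool call to move; the robot and the scene stay as the last step left them, time stands still between calls to the robot, and variables do not carry over. Pictures are saved under pics/ and viewed, about 8 in all and at most 12, crops included, and the job is handed in when it is done.

Besides the shell and the picture viewer there is one more tool, called after "Request:" in YAML: its name, and indented under it one key for each argument. drive_tool: Moves the arm, as the interface text tells. Its arguments: {"type":"object","properties":{"motion":{"type":"array","items":{"type":"array"}}},"required":["motion"]}

```bash
mkdir -p pics; ls
python3 - <<'E'
from plant import manip
import cv2,numpy as np
s=manip.state(); print(s, manip.pinch_z)
for n in ("scene","top"):
    f=manip.grab_frame(n); cv2.imwrite(f"pics/{n}1.png",f["img"]); np.savez(f"{n}1.npz",**f)
    print(n,f["camera_matrix"].tolist(),np.round(f["world_from_camera"],3).tolist())
E
```

```text
pics
{'time': 0.0, 'joint_pos': array([ 1.02400194e+00,  5.33692802e-02,  1.61427298e+00,  4.30112909e-05,
        1.47602037e+00, -1.19024506e-01]), 'joint_vel': array([ 0.000589  ,  0.00051325,  0.00057762, -0.00060769,  0.00113928,
       -0.00084221]), 'joint_efforts': array([ 1.99218761e-03, -3.93693030e+01, -3.70174062e+01, -7.50699019e-05,
        7.33627821e-03,  9.24059634e-06]), 'tool_pos': array([0.25895546, 0.56815011, 0.23006789]), 'tool_rot': array([-0.59442991,  0.59504262,  0.38181165, -0.38314127]), 'contact_force': array([ 0.45870793, -0.49833623,  0.15822428]), 'ft_torque': array([-0.01186451,  0.05196907,  0.02587713]), 'gripper_width': 0.9992584419535068} -0.0187
scene [[442.37575676476376, 0.0, 317.486732461062], [0.0, 442.37575676476376, 243.36691497719005], [0.0, 0.0, 1.0]] [[-0.715, 0.504, -0.484, 0.926], [0.699, 0.497, -0.515, 0.469], [-0.019, -0.706, -0.708, 0.667], [0.0, 0.0, 0.0, 1.0]]
top [[561.884969102631, 0.0, 327.83577355766766], [0.0, 561.884969102631, 246.13290823238182], [0.0, 0.0, 1.0]] [[-0.024, -0.991, 0.132, 0.407], [-1.0, 0.024, -0.002, 0.038], [-0.001, -0.132, -0.991, 1.447], [0.0, 0.0, 0.0, 1.0]]
```

View pics/scene1.png

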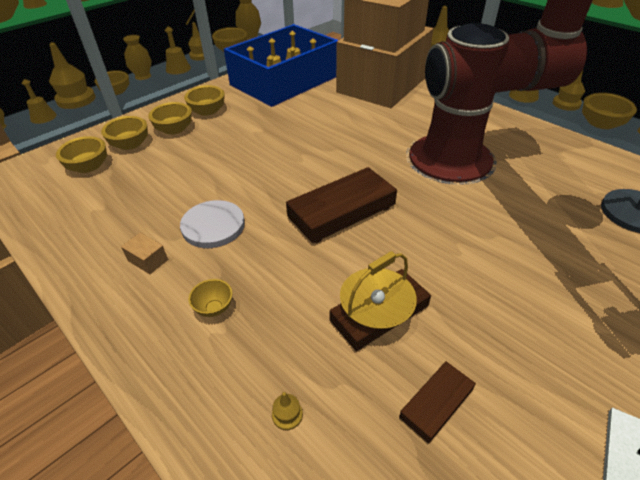

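View pics/top1.png

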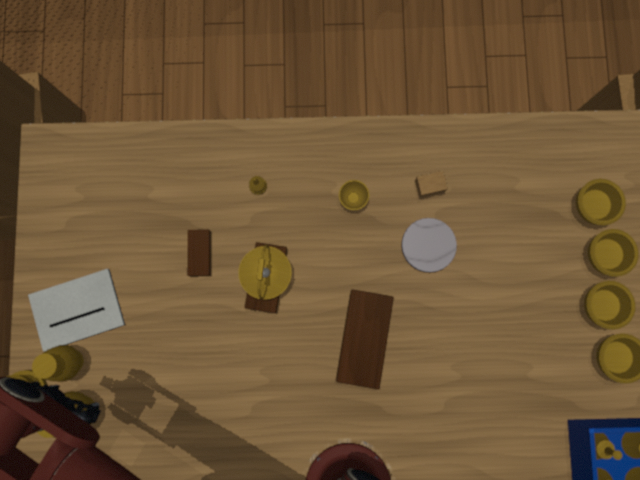

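The scene view shows the dish at (378,297) on its stand, the slab at (212,223), and two look-alike stands (a larger one at 342,203 and a smaller one at 438,400). In the top view the dish is at (265,272), the slab at (429,245), the bowl at (354,196), the stupa at (257,185) and the carton at (431,185). I'll measure these next.

```bash
cat > h.py <<'E'
import numpy as np,cv2
def cloud(f,T=None):
    K=f["camera_matrix"];T=f["world_from_camera"] if T is None else T
    v,u=np.mgrid[:480,:640];d=f["range_z"]
    P=np.stack([(u-K[0,2])/K[0,0]*d,(v-K[1,2])/K[1,1]*d,d],-1)
    return P@T[:3,:3].T+T[:3,3]
def ray(f,uv,z,T=None):
    K=f["camera_matrix"];T=f["world_from_camera"] if T is None else T
    uv=np.atleast_2d(uv).astype(float)
    d=np.c_[(uv-K[:2,2])/K[[0,1],[0,1]],np.ones(len(uv))]@T[:3,:3].T
    return T[:3,3]+d*((z-T[2,3])/d[:,2])[:,None]
def yaw(p):  # long axis of points
    c=p[:,:2].mean(0);_,_,V=np.linalg.svd(p[:,:2]-c,full_matrices=False)
    return c,np.degrees(np.arctan2(V[0,1],V[0,0]))%180,np.ptp((p[:,:2]-c)@V.T,axis=0)
E
python3 - <<'E'
from h import *
for n in("top","scene"):
    f=dict(np.load(n+"1.npz"));P=cloud(f);hsv=cv2.cvtColor(f["img"],cv2.COLOR_BGR2HSV).astype(int);H,S,V=hsv[...,0],hsv[...,1],hsv[...,2]
    ok=(f["range_z"]>0)
    win=np.zeros((480,640),bool)
    if n=="top": win[200:340,180:340]=1
    else: win[240:360,310:450]=1
    bar=win&ok&(P[...,2]>.135)&(P[...,2]<.17)
    print(n,"bar",bar.sum(),yaw(P[bar]),np.percentile(P[bar][:,2],[5,50,95]))
    # grip bar top face by rays on z=.157
    v,u=np.nonzero(bar);print("  bar by ray z=.15",yaw(ray(f,np.c_[u,v],.152)))
    ball=win&(S<70)&(V>110); v,u=np.nonzero(ball)
    print("  ball",len(u),u.mean(),v.mean(),ray(f,[u.mean(),v.mean()],.063), P[ball&ok].mean(0))
    # dish rim
    dish=(win&(H>18)&(H<35)&(S>130)&(V>70)).astype(np.uint8)
    c=max(cv2.findContours(dish,0,1)[0],key=cv2.contourArea)[:,0]
    w=ray(f,c,.065)[:,:2].astype(np.float32);print("  rim",cv2.minEnclosingCircle(w), "med",(w.max(0)+w.min(0))/2)
    # slab
    m=((S<60)&(V>100)&(P[...,2]>.005)&(P[...,2]<.04)).astype(np.uint8)
    sw=(slice(200,290),slice(390,470)) if n=="top" else (slice(190,255),slice(170,255))
    mm=np.zeros_like(m);mm[sw]=((S<80)&(V>100))[sw]
    c=max(cv2.findContours(mm,0,1)[0],key=cv2.contourArea)[:,0]
    w=ray(f,c,.02)[:,:2].astype(np.float32);print("  slab",cv2.minEnclosingCircle(w))
    # stand
    dk=(win&ok&(V<95)&(P[...,2]>.03)&(P[...,2]<.05))
    if n=="top":dk[:,295:]=0;dk[:,:235]=0
    v,u=np.nonzero(dk);w=ray(f,np.c_[u,v],.04)[:,:2].astype(np.float32)
    print("  stand",len(u),cv2.minAreaRect(w),np.percentile(P[dk][:,2],[5,50,95]))
E
```

```text
top bar 179 (array([0.52860178, 0.19351864]), np.float64(172.4356298612424), array([0.09946275, 0.01340031])) [0.13920963 0.15482545 0.1614258 ]
  bar by ray z=.15 (array([0.52866833, 0.19360287]), np.float64(172.49407991007968), array([0.09815847, 0.01353893]))
  ball 0 nan nan [[nan nan nan]] [nan nan nan]
  rim ((0.5297147035598755, 0.1932118535041809), 0.06800291687250137) med [0.5307052 0.1920611]
  slab ((0.595481812953949, -0.2230110466480255), 0.07122117280960083)
  stand 545 ((0.51935875415802, 0.19486558437347412), (0.08018766343593597, 0.1695585548877716), 79.9807357788086) [0.03517613 0.04018584 0.04568049]
scene bar 422 (array([0.53482885, 0.19585428]), np.float64(171.54456827823506), array([0.0967901 , 0.01400466])) [0.13878724 0.1512225  0.15676256]
  bar by ray z=.15 (array([0.53656402, 0.19709302]), np.float64(175.84894237958494), array([0.09400767, 0.02274826]))
  ball 126 377.86507936507934 295.35714285714283 [[0.52827593 0.19418905 0.063     ]] [0.53221029 0.19690601 0.06899457]
  rim ((0.5076454877853394, 0.18908852338790894), 0.09012185782194138) med [0.5094491  0.19458133]
  slab ((0.5967487096786499, -0.21890529990196228), 0.07070690393447876)
  stand 1005 ((0.5242424011230469, 0.1994614452123642), (0.08151893317699432, 0.17116115987300873), 79.64237976074219) [0.03280743 0.03841236 0.0402767 ]<stdin>:13: RuntimeWarning: Mean of empty slice.
  ret = ret.dtype.type(ret / rcount)
  ret = um.true_divide(
```

```bash
cat >> h.py <<'E'
from scipy.spatial.transform import Rotation as R
def Rt(s): q=s["tool_rot"];return R.from_quat([*q[1:],q[0]])
def go(s,p,jaw_yaw):
    """units: turn about tool axes to jaw yaw (deg, mod 180) pointing down, then shift to p in the turned tool axes"""
    r=Rt(s);best=None
    for k in(0,180):
        a=np.radians(jaw_yaw+k);x=np.array([np.cos(a),np.sin(a),0]);y=np.array([0,0,-1.])
        t=R.from_matrix(np.c_[x,y,np.cross(x,y)]);d=(r.inv()*t).as_rotvec()
        print("turn units",np.round(np.degrees(d)/5,2),"shift units after",np.round(t.inv().apply(np.array(p)-s["tool_pos"])/.025,2))
    X=r.as_matrix();print("jaw yaw now",np.degrees(np.arctan2(X[1,0],X[0,0])),"toolY",X[:,1].round(3),"pos",s["tool_pos"].round(4))
E
python3 - <<'E'
from h import *
from plant import manip
go(manip.state(),[.530,.1935,.235],82.4)
E
```

```text
turn units [-0.01 -3.38 -0.02] shift units after [-13.42  -0.19 -12.73]
turn units [ 3.000e-02  3.262e+01 -1.000e-02] shift units after [13.42 -0.19 12.73]
jaw yaw now 65.49000006039202 toolY [-0.001 -0.002 -1.   ] pos [0.259  0.5682 0.2302]
```

Request:
drive_tool:
  motion:
    - [[0,0,0],[0,-1,0],-1]
    - [[0,0,0],[0,-1,0],-1]
    - [[0,0,0],[0,-1,0],-1]
    - [[0,0,0],[0,-0.38,0],-1]
    - [[-0.5,0,-0.47],[0,0,0],-1]
    - [[-1,0,-0.95],[0,0,0],-1]
    - [[-1,0,-0.95],[0,0,0],-1]
    - [[-1,0,-0.95],[0,0,0],-1]
    - [[-1,0,-0.95],[0,0,0],-1]
    - [[-1,0,-0.95],[0,0,0],-1]
    - [[-1,0,-0.95],[0,0,0],-1]
    - [[-1,0,-0.95],[0,0,0],-1]

```text
time: 1.3
tool_pos: [0.4116, 0.357, 0.231]
tool_rot: [-0.532, 0.533, 0.465, -0.466]
contact_force: [0.5, 0.4, 0.4]
gripper_width: 1.0
```

Request:
drive_tool:
  motion:
    - [[-1,0,-0.95],[0,0,0],-1]
    - [[-1,0,-0.95],[0,0,0],-1]
    - [[-1,0,-0.95],[0,0,0],-1]
    - [[-1,-0.2,-0.95],[0,0,0],-1]
    - [[-0.9,0,-0.85],[0,0,0],-1]
    - [[-0.5,0,-0.5],[0,0,0],-1]
    - [[-0.5,0,-0.5],[0,0,0],-1]
    - [[0,0,0],[0,0,0],-1]
    - [[0,0,0],[0,0,0],-1]

```text
time: 2.2
tool_pos: [0.5311, 0.1944, 0.236]
tool_rot: [0.532, -0.532, -0.465, 0.466]
contact_force: [-0.6, -1.0, 0.2]
gripper_width: 1.004
```

Run:
```python
from h import *
from plant import manip
s=manip.state();f=manip.grab_frame("wrist")
cv2.imwrite("pics/wrist1.png",f["img"]);np.savez("wrist1.npz",**f)
T=np.eye(4);T[:3,:3]=Rt(s).as_matrix();T[:3,3]=s["tool_pos"];T=T@f["T_tool_cam"]
np.save("w1T.npy",T)
P=cloud(f,T);b=(f["range_z"]>0)&(P[...,2]>.135)&(P[...,2]<.17)&(np.hypot(P[...,0]-.53,P[...,1]-.1935)<.06)
hs=cv2.cvtColor(f["img"],cv2.COLOR_BGR2HSV);b&=(hs[...,1]>100)
print(s["time"],b.sum(),yaw(P[b]),np.percentile(P[b][:,2],[5,50,95]))
v,u=np.nonzero(b);print(u.min(),u.max(),v.min(),v.max(),yaw(ray(f,np.c_[u,v],.155,T)))
go(s,[.530,.1935,.235],82.4)
```

```text
2.2 1736 (array([0.5242719 , 0.19437006]), np.float64(172.52523137703594), array([0.09915388, 0.01161542])) [0.14087366 0.15595808 0.15735384]
305 322 162 292 (array([0.52373342, 0.19445913]), np.float64(172.45445486380427), array([0.09098726, 0.01160558]))
turn units [-0.01 -0.01  0.  ] shift units after [-0.04  0.04  0.04]
turn units [-0.000e+00  3.599e+01 -2.000e-02] shift units after [ 0.04  0.04 -0.04]
jaw yaw now 82.37492062253098 toolY [-0.001  0.    -1.   ] pos [0.5311 0.1944 0.236 ]
```

View pics/wrist1.png

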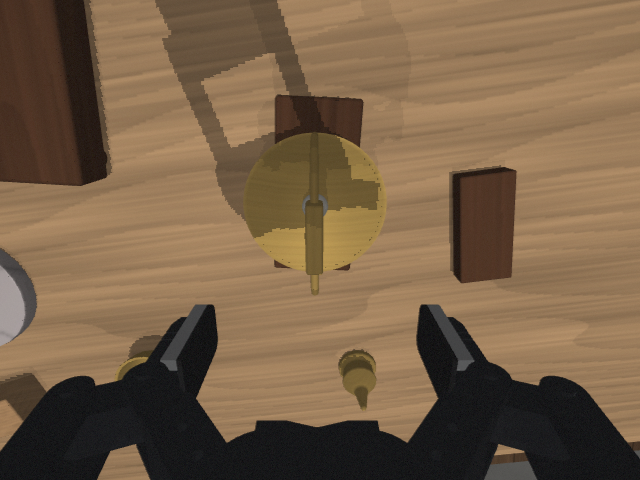

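The wrist view shows the bar at columns 306-323, rows about 203-273, centred between the jaws and seen obliquely. The ball is at about (315,203), under the bar. I'll measure the bar's ends.

Run:
```python
from h import *
f=dict(np.load("wrist1.npz"));T=np.load("w1T.npy");P=cloud(f,T)
b=(f["range_z"]>0)&(P[...,2]>.148)&(P[...,2]<.166)&(np.hypot(P[...,0]-.53,P[...,1]-.1935)<.07)
w=b.sum(1);r=np.nonzero(w>=12)[0];print(r.min(),r.max(),w[r])
for a in(r.min(),r.max()):
    u=np.nonzero(b[a])[0].mean();print(a,u,ray(f,[u,a],.157,T),P[a,int(u)])
m=b.copy();m[:r.min()]=0;m[r.max()+1:]=0;m&=P[...,2]>.153;print(yaw(P[m]),P[m].mean(0))
# stand top face: rect by rays
hs=cv2.cvtColor(f["img"],cv2.COLOR_BGR2HSV).astype(int)
k=(hs[...,2]<100)&(abs(P[...,2]-.04)<.006)&(np.hypot(P[...,0]-.53,P[...,1]-.1935)<.12)&(f["range_z"]>0)
k=cv2.morphologyEx(k.astype(np.uint8),cv2.MORPH_OPEN,np.ones((3,3)))
v,u=np.nonzero(k);print(len(u),u.min(),u.max(),v.min(),v.max(),cv2.minAreaRect(ray(f,np.c_[u,v],.04,T)[:,:2].astype(np.float32)))
```

```text
203 274 [15 16 18 18 18 18 18 18 18 18 18 18 18 18 18 18 18 18 18 18 18 16 18 18
 18 18 18 17 18 18 18 17 18 18 18 18 18 18 18 18 18 16 18 18 18 18 18 18
 18 18 17 17 17 17 16 17 17 17 17 17 17 15 17 17 17 17 17 17 17 17 17 15]
203 314.0 [[0.50380567 0.19734666 0.157     ]] [0.50554347 0.19706059 0.15006395]
274 314.0 [[0.55357644 0.19056797 0.157     ]] [0.55433149 0.19045383 0.15541226]
(array([0.52860241, 0.1937295 ]), np.float64(172.73565611397592), array([0.04962283, 0.01161682])) [0.52860241 0.1937295  0.15629655]
3546 274 362 95 269 ((0.519798994064331, 0.19538334012031555), (0.0786236971616745, 0.16815751791000366), 79.80168151855469)
```

The bar's centre is (0.5287, 0.1938). Its length is 50 mm and its top is at z 0.157, both as specified. The stand's yaw is about -10.1° and the handle's is -7.4°. Next I descend.

Request:
drive_tool:
  motion:
    - [[-0.04,0.5,0.09],[0,0,0],-1]
    - [[0,0.9,0],[0,0,0],-1]
    - [[0,0.9,0],[0,0,0],-1]
    - [[0,0.9,0],[0,0,0],-1]
    - [[0,0.6,0],[0,0,0],-1]
    - [[0,0.3,0],[0,0,0],-1]
    - [[0,0.18,0],[0,0,0],-1]
    - [[0,0,0],[0,0,0],-1]
    - [[0,0,0],[0,0,0],-1]

```text
time: 3.15
tool_pos: [0.5297, 0.1938, 0.1304]
tool_rot: [-0.532, 0.532, 0.466, -0.465]
contact_force: [-0.3, 0.4, 0.3]
gripper_width: 1.001
```

Run:
```python
from h import *
from plant import manip
s=manip.state();go(s,[.5287,.1938,.1293],82.45)
f=manip.grab_frame("scene");cv2.imwrite("pics/sc2.png",cv2.resize(f["img"][200:380,280:480],None,fx=3,fy=3))
```

```text
turn units [ 0.02 -0.01  0.01] shift units after [-0.01  0.04  0.04]
turn units [-1.000e-02  3.599e+01  3.000e-02] shift units after [ 0.01  0.04 -0.04]
jaw yaw now 82.39223452683422 toolY [ 0.002  0.    -1.   ] pos [0.5297 0.1938 0.1304]
```

View pics/sc2.png

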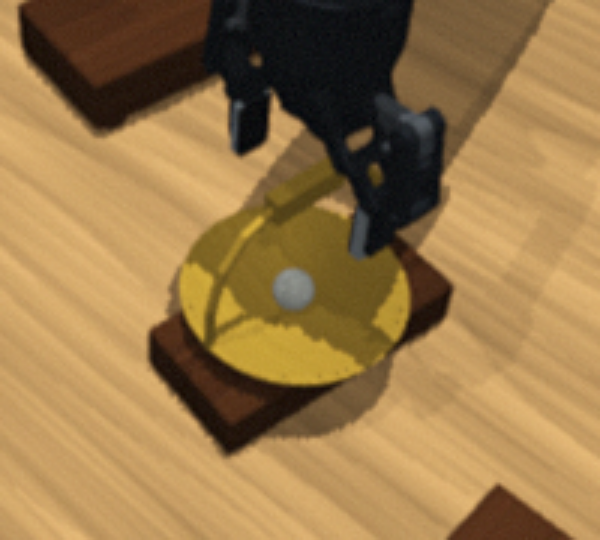

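The crop shows the jaws straddling the bar, at about (305,190), with the ball in the hollow at (293,290). I'll close in stages.

Request:
drive_tool:
  motion:
    - [[0,0.04,0.04],[0,0,0],-0.7]
    - [[0,0,0],[0,0,0],-0.4]
    - [[0,0,0],[0,0,0],-0.1]
    - [[0,0,0],[0,0,0],0.2]
    - [[0,0,0],[0,0,0],0.4]
    - [[0,0,0],[0,0,0],0.5]
    - [[0,0,0],[0,0,0],0.6]
    - [[0,0,0],[0,0,0],0.7]
    - [[0,0,0],[0,0,0],0.8]
    - [[0,0,0],[0,0,0],1]
    - [[0,0,0],[0,0,0],1]
    - [[0,0,0],[0,0,0],1]

```text
time: 4.4
tool_pos: [0.5281, 0.1936, 0.1284]
tool_rot: [-0.532, 0.532, 0.466, -0.466]
contact_force: [0.8, -2.2, 1.1]
gripper_width: 0.132
```

Request:
drive_tool:
  motion:
    - [[0,0,0],[0,0,0],1]
    - [[0,0,0],[0,0,0],1]
    - [[0,0,0],[0,0,0],1]
    - [[0,-0.04,0],[0,0,0],1]
    - [[0,-0.06,0],[0,0,0],1]
    - [[0,-0.1,0],[0,0,0],1]
    - [[0,-0.1,0],[0,0,0],1]
    - [[0,-0.06,0],[0,0,0],1]
    - [[0,-0.04,0],[0,0,0],1]
    - [[0,0,0],[0,0,0],1]
    - [[0,0,0],[0,0,0],1]

```text
time: 5.5
tool_pos: [0.528, 0.1938, 0.1383]
tool_rot: [0.532, -0.532, -0.466, 0.466]
contact_force: [0.9, 0.0, -3.2]
gripper_width: 0.126
```

Run:
```python
from h import *
from plant import manip
s=manip.state();go(s,[.5287,.1938,.1293],82.45);print(s["time"],s["gripper_width"]*85,s["contact_force"],s["ft_torque"])
f=manip.grab_frame("scene");cv2.imwrite("pics/sc3.png",cv2.resize(f["img"][200:380,280:480],None,fx=3,fy=3))
```

```text
turn units [-0.   -0.01  0.  ] shift units after [ 0.01  0.36 -0.03]
turn units [-0.   35.99 -0.  ] shift units after [-0.01  0.36  0.03]
jaw yaw now 82.38754111923737 toolY [ 0.  0. -1.] pos [0.528  0.1938 0.1383]
5.5 10.71258048641683 [ 0.92223325  0.0057189  -3.15109209] [-0.04615925 -0.01668768 -0.02758014]
```

View pics/sc3.png

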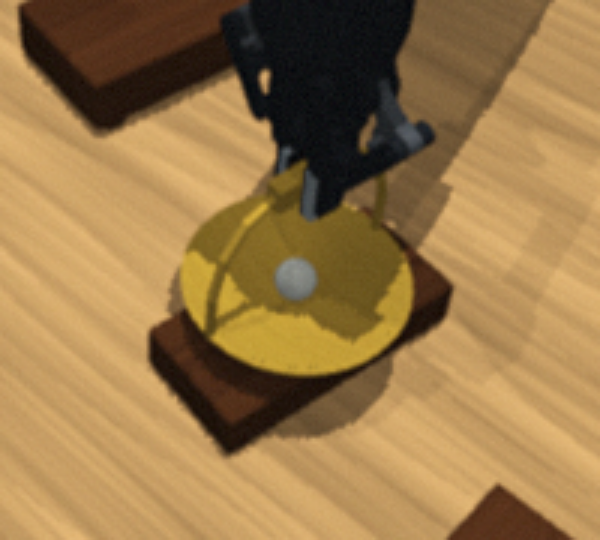

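The dish is up 10 mm and level, with the ball central at (295,278) in the crop. The load of about 3.2 N fits the dish plus the ball. I'll lift the rest and then carry with gentle ramps.

Request:
drive_tool:
  motion:
    - [[0,-0.1,0],[0,0,0],1]
    - [[0,-0.2,0],[0,0,0],1]
    - [[0,-0.3,0],[0,0,0],1]
    - [[0,-0.3,0],[0,0,0],1]
    - [[0,-0.3,0],[0,0,0],1]
    - [[0,-0.3,0],[0,0,0],1]
    - [[0,-0.3,0],[0,0,0],1]
    - [[0,-0.2,0],[0,0,0],1]
    - [[0,-0.1,0],[0,0,0],1]
    - [[0,0,0],[0,0,0],1]
    - [[0,0,0],[0,0,0],1]

```text
time: 6.65
tool_pos: [0.5278, 0.1937, 0.1904]
tool_rot: [0.532, -0.532, -0.465, 0.466]
contact_force: [0.2, -0.2, -4.0]
gripper_width: 0.133
```

Request:
drive_tool:
  motion:
    - [[-0.1,0,-0.03],[0,0,0],1]
    - [[-0.2,0,-0.06],[0,0,0],1]
    - [[-0.3,0,-0.09],[0,0,0],1]
    - [[-0.4,0,-0.12],[0,0,0],1]
    - [[-0.5,0,-0.15],[0,0,0],1]
    - [[-0.6,0,-0.18],[0,0,0],1]
    - [[-0.6,0,-0.18],[0,0,0],1]
    - [[-0.6,0,-0.18],[0,0,0],1]
    - [[-0.6,0,-0.18],[0,0,0],1]
    - [[-0.6,0,-0.18],[0,0,0],1]
    - [[-0.6,0,-0.18],[0,0,0],1]
    - [[-0.6,0,-0.18],[0,0,0],1]

```text
time: 7.85
tool_pos: [0.5517, 0.0455, 0.1908]
tool_rot: [-0.532, 0.532, 0.466, -0.466]
contact_force: [0.3, -0.3, -2.2]
gripper_width: 0.135
```

Request:
drive_tool:
  motion:
    - [[-0.6,0,-0.18],[0,0,0],1]
    - [[-0.6,0,-0.18],[0,0,0],1]
    - [[-0.6,0,-0.18],[0,0,0],1]
    - [[-0.6,0,-0.18],[0,0,0],1]
    - [[-0.6,0,-0.18],[0,0,0],1]
    - [[-0.6,0,-0.18],[0,0,0],1]
    - [[-0.6,0,-0.18],[0,0,0],1]
    - [[-0.6,0,-0.18],[0,0,0],1]
    - [[-0.6,0,-0.18],[0,0,0],1]
    - [[-0.6,0,-0.18],[0,0,0],1]
    - [[-0.6,0,-0.18],[0,0,0],1]
    - [[-0.6,0,-0.18],[0,0,0],1]

```text
time: 9.05
tool_pos: [0.5814, -0.14, 0.1908]
tool_rot: [0.532, -0.532, -0.466, 0.466]
contact_force: [0.3, -0.3, -3.6]
gripper_width: 0.125
```

Request:
drive_tool:
  motion:
    - [[-0.6,0,-0.2],[0,0,0],1]
    - [[-0.6,0,-0.2],[0,0,0],1]
    - [[-0.6,0,-0.2],[0,0,0],1]
    - [[-0.5,0,-0.16],[0,0,0],1]
    - [[-0.4,0,-0.12],[0,0,0],1]
    - [[-0.3,0,-0.1],[0,0,0],1]
    - [[-0.2,0,-0.06],[0,0,0],1]
    - [[-0.1,0,-0.03],[0,0,0],1]
    - [[0,0,0],[0,0,0],1]
    - [[0,0,0],[0,0,0],1]

```text
time: 10.05
tool_pos: [0.5967, -0.2236, 0.1908]
tool_rot: [0.532, -0.532, -0.466, 0.466]
contact_force: [-0.4, -0.9, -3.8]
gripper_width: 0.132
```

Run:
```python
from h import *
from plant import manip
s=manip.state();go(s,[.596,-.221,.189],-10.1);print(s["time"],s["joint_pos"],s["gripper_width"]*85,s["contact_force"],s["ft_torque"])
f=manip.grab_frame("scene");cv2.imwrite("pics/sc4.png",cv2.resize(f["img"][100:310,100:340],None,fx=2.5,fy=2.5))
```

```text
turn units [-0.  18.5  0. ] shift units after [-0.05  0.07  0.1 ]
turn units [  0.  -17.5   0. ] shift units after [ 0.05  0.07 -0.1 ]
jaw yaw now 82.41405780928591 toolY [-0.  0. -1.] pos [ 0.5967 -0.2236  0.1908]
10.05 [-4.75312722e-01  1.08361545e-01  1.62237434e+00  1.88946935e-04
  1.41111610e+00 -1.91373947e+00] 11.257498899720307 [-0.42922688 -0.88636577 -3.79462695] [-0.05691861  0.06248047 -0.00402311]
```

View pics/sc4.png

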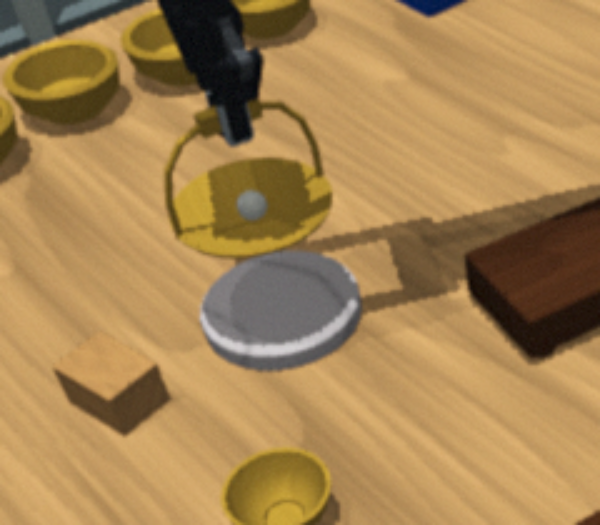

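The dish hangs level over the slab with the ball central at (252,205) in the crop. I'll turn it +18.5 units about tool y, away from the joint limit.

Request:
drive_tool:
  motion:
    - [[0,0,0],[0,0.2,0],1]
    - [[0,0,0],[0,0.4,0],1]
    - [[0,0,0],[0,0.6,0],1]
    - [[0,0,0],[0,0.8,0],1]
    - [[0,0,0],[0,0.9,0],1]
    - [[0,0,0],[0,0.9,0],1]
    - [[0,0,0],[0,0.9,0],1]
    - [[0,0,0],[0,0.9,0],1]
    - [[0,0,0],[0,0.9,0],1]
    - [[0,0,0],[0,0.9,0],1]
    - [[0,0,0],[0,0.9,0],1]
    - [[0,0,0],[0,0.9,0],1]

```text
time: 11.3
tool_pos: [0.5968, -0.2237, 0.1909]
tool_rot: [0.672, -0.672, -0.22, 0.22]
contact_force: [-0.5, -0.4, -3.5]
gripper_width: 0.127
```

Request:
drive_tool:
  motion:
    - [[0,0,0],[0,0.9,0],1]
    - [[0,0,0],[0,0.9,0],1]
    - [[0,0,0],[0,0.9,0],1]
    - [[0,0,0],[0,0.9,0],1]
    - [[0,0,0],[0,0.9,0],1]
    - [[0,0,0],[0,0.9,0],1]
    - [[0,0,0],[0,0.9,0],1]
    - [[0,0,0],[0,0.9,0],1]
    - [[0,0,0],[0,0.8,0],1]
    - [[0,0,0],[0,0.6,0],1]
    - [[0,0,0],[0,0.5,0],1]
    - [[0,0,0],[0,0.2,0],1]

```text
time: 12.5
tool_pos: [0.5968, -0.2237, 0.1908]
tool_rot: [0.704, -0.704, 0.063, -0.063]
contact_force: [-0.1, -0.9, -2.5]
gripper_width: 0.131
```

Request:
drive_tool:
  motion:
    - [[-0.02,0.03,0.03],[0,0,0],1]
    - [[-0.03,0.04,0.05],[0,0,0],1]
    - [[0,0,0.02],[0,0,0],1]
    - [[0,0,0],[0,0,0],1]
    - [[0,0,0],[0,0,0],1]
    - [[0,0,0],[0,0,0],1]
    - [[0,0,0],[0,0,0],1]

```text
time: 13.2
tool_pos: [0.596, -0.2214, 0.1891]
tool_rot: [-0.704, 0.704, -0.062, 0.062]
contact_force: [0.2, -0.6, -3.3]
gripper_width: 0.13
```

Run:
```python
from h import *
from plant import manip
s=manip.state();go(s,[.596,-.221,.189],-10.1);print(s["time"],s["gripper_width"]*85,s["contact_force"],s["ft_torque"])
f=manip.grab_frame("scene");cv2.imwrite("pics/sc5.png",cv2.resize(f["img"][100:310,100:340],None,fx=2.5,fy=2.5))
g=manip.grab_frame("top");t=manip.grab_frame("wrist");cv2.imwrite("pics/w5.png",t["img"])
T=np.eye(4);T[:3,:3]=Rt(s).as_matrix();T[:3,3]=s["tool_pos"];T=T@t["T_tool_cam"]
for n,F,M in(("scene",f,None),("top",g,None),("wrist",t,T)):
    P=cloud(F,M);hs=cv2.cvtColor(F["img"],cv2.COLOR_BGR2HSV).astype(int)
    near=(np.hypot(P[...,0]-.596,P[...,1]+.221)<.08)&(F["range_z"]>0)
    gold=(hs[...,0]>18)&(hs[...,0]<36)&(hs[...,1]>110)&near
    a=gold&(P[...,2]>.17)&(P[...,2]<.225); print(n,"handle",a.sum(),yaw(P[a]) if a.sum()>5 else "")
    d=gold&(P[...,2]>.10)&(P[...,2]<.14)
    if d.sum()>50:
        q=P[d];print("  dish mid",(q.max(0)+q.min(0))/2,np.ptp(q,axis=0))
    # slab ring
    b=(hs[...,1]<70)&near&(P[...,2]>.105)&(P[...,2]<.16)&(np.hypot(P[...,0]-.596,P[...,1]+.221)<.045)
    if n=="scene":
        b=(hs[...,1]<60)&(hs[...,2]>90);b[:165]=0;b[200:]=0;b[:,:185]=0;b[:,220:]=0
        v,u=np.nonzero(b);print("  ball",len(u),u.mean(),v.mean(),ray(F,[u.mean(),v.mean()],.123))
```

```text
turn units [ 0. -0.  0.] shift units after [-0.    0.    0.02]
turn units [-0. 36.  0.] shift units after [ 0.    0.   -0.02]
jaw yaw now -10.110969261869938 toolY [ 0. -0. -1.] pos [ 0.596  -0.2214  0.1891]
13.2 11.048282634355648 [ 0.21434063 -0.61722971 -3.33294589] [ 0.0173232   0.01148981 -0.02906196]
scene handle 195 (array([ 0.60188658, -0.1933765 ]), np.float64(78.9812020660869), array([0.08698098, 0.03599667]))
  dish mid [ 0.59588698 -0.22037523  0.12391187] [0.12940481 0.13071565 0.03043954]
  ball 104 201.7596153846154 182.15384615384616 [[ 0.59638545 -0.22016844  0.123     ]]
top handle 32 (array([ 0.601841, -0.183427]), np.float64(78.97763186307796), array([0.12216461, 0.00530805]))
  dish mid [ 0.60583535 -0.22140128  0.12270098] [0.1074616  0.1289816  0.02449585]
wrist handle 5323 (array([ 0.60000654, -0.20594704]), np.float64(80.03763207318946), array([0.1062775, 0.0385112]))
  dish mid [ 0.59714142 -0.21892787  0.12512429] [0.13082639 0.12531568 0.02960696]
```

View pics/sc5.png

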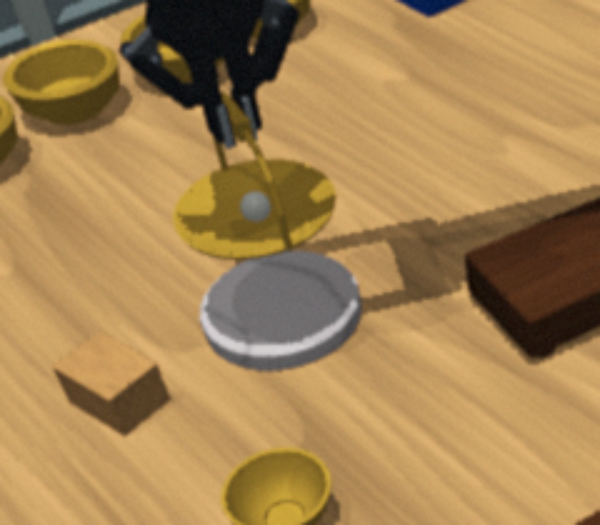

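The dish is centred over the slab and level. Its handle is at about 80° against the stand's -10°, and the ball is central at (256,206) in the crop. I'm handing it in.

```bash
python3 -c "
from plant import manip
print(manip.job_done())"
```

```text
the job is handed in; nothing more can be done
None
```

I took the brass dish by its grip bar, lifted it straight up about 6 cm and carried it over the round slab. There I turned it 92.5°, because it had started about 2.5° off the stand's line. I then handed it in still held, at 13.2 s on the clock.

**Last checks, just before handing in:**
- **Position:** the tool was at (0.596, -0.221) and the dish's centre at about (0.596, -0.220), against a measured slab centre of (0.596, -0.221). The two views used for the slab centre disagreed by about 4 mm, so I used their average.
- **Height:** the dish's underside was about 8 cm above the slab. I worked this out from the tool height, and the rim height in the images agreed within a few millimetres.
- **Handle direction:** the handle read 79–80°, against a target of 79.9° square to the stand's long side. The top view read the dish's centre about 1 cm off in x, most likely because the gripper hid part of it. I relied on the scene and wrist views for that.
- **Ball and grip:** the ball was in the middle of the hollow, at (0.596, -0.220). The dish looked level in the picture, and the jaws were closed to about 11 mm on the bar with a load of about 3.3 N.

The bowl and carton were untouched in the last picture. The stupa was outside that crop, but the arm's path did not come near it.

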